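Shut and latch a sprung drill jig

TASK

Close the drill jig over its work bar: press the sprung leaf gently down until it lies level on its rests, and while it is held down swing the latch fully round to its stop, so that the yellow blade lies over the leaf and keeps it shut when you let go. The jig's height on its levelling screws is not known, so feel for the rests and do not force anything, and leave the red case and the spanner beside the jig where they are.

Things in the scene. Friction and masses are not known exactly. Their poses are not given: they have to be found in the camera images.
- drill_jig: Leaf drill jig bolted to the table, dark base 190 x 210 x 10 mm. Origin: table level, under the leaf. x points from the latch side (nearer the robot) to the hinge, y left, z up. A grey bed with leaf and latch stands on four levelling screws, raised by s, 0 to 30 mm, which differs each time, is NOT reported and stays constant; this frame stays on the table. Base spans x -105 to +85 mm.
- leaf_foot (a point): Point on the table (z 0) straight below the middle of the leaf's free edge, at x -60, y 0 mm of the jig; axes as the jig's. The leaf is a green steel plate 120 mm long (x -60 to its hinge at +60), 180 mm wide (y -90 to +90), 8 mm thick. Lying level, its top is at z 58 mm + s. The steel work bar is fixed under it.
- latch_foot (a point): Point on the table (z 0) straight below the latch's vertical axis, at x -74, y -20 mm of the jig; axes as the jig's. An upright hub 22 mm across stands on the axis, 14 mm outside the leaf's free edge. Blade of the latch (yellow): 16 mm wide, 8 mm thick, reaches 56 mm from the axis, underside 2 mm above the level leaf.
- handle_foot (a point): Same point as latch_foot. The latch's raised steel handle: a round bar 10 mm thick, level, from the axis out 80 mm to a red 18 mm ball, centre line 96 mm + s above the table, 33 mm clear above the level leaf. A finger standing on the leaf, on the +y side of the handle, can push the handle towards -y while it holds the leaf down.
- leaf (a joint): Angle of the leaf (rad): 0 level on its rests (rigid stop), 0.2 fully up, where its spring holds it (free edge about 24 mm higher). Pressing it fully down about 25 mm inside its free edge takes about 5 N. It springs up again when released, unless the latch blade lies over it.
- latch (a joint): Angle q of the latch (rad), clockwise from above, 0 to 1.66 (stop), starts at 0 to 0.25, stays where left (friction 0.08 N m). Directions from jig +x towards +y: handle 50 deg - q, so +50 open, -45 at the stop; blade 85 deg more, so +135 open (off the leaf), +40 at the stop (over its edge). The blade crosses the edge from about q 0.85; if the leaf is not down then, it runs against or under it.
- drill_case: Red flat case 131 x 76 x 22 mm lying loose on the table to the right (-y side) of the jig, a bystander; origin: centre of its underside.
- spanner: Steel spanner 227 x 34 x 8 mm lying loose on the table in front of the jig, a bystander; origin: centre of its underside.

How it is judged:
By the outcome, as a careful person would: the job done as asked, in the order asked, and still so for the second after the job is handed in, with the robot touching nothing.
It also fails if it takes over 35 s, if anything falls off the work surface, if the arm or the gripper's body presses on something with over 40 N, if the wrist force passes 120 N, or if a joint passes its speed limit or range.

ROBOT

A 6-joint arm with a two-finger parallel gripper is mounted at the origin on the work surface; the furniture and walls round the work are solid. World frame = base frame: x ahead of the robot, y to its left, z up, the work surface at z = 0. Lengths are in m, angles in rad, forces in N, time in s.
With the tool pointing down it reaches from about 0.3 to 0.875 m from the base axis. Payload 6.4 kg.
Tool frame: the origin (TCP) lies at the centre of the arm's flange, where the gripper is bolted on; the fingertips stand 173 mm ahead of it and the grasp point (between the pads) lies 155 mm ahead of it; z points along the fingers, y is the line along which they close (so a half turn about z gives the same grasp; the last joint's range is limited). The gripper opens to 85 mm and grips with 20 to 120 N. Pads are 22 mm wide; open, the fingers measure 114 mm over their backs; the gripper's body (76 mm by 85 mm) begins 54 mm behind the grasp point. The pads swing forward as they close: fully open they stand 13 mm farther back than shut.
Start: joints at [-1.447, 0.181, 1.607, -0, 1.354, -0.206], TCP at [0.186, -0.544, 0.405] pointing down, gripper open.
Joint ranges: [-2.99, 2.99], [-0.89, 2.07], [0.3, 2.58], [-1.14, 4.28], [0, 2.63], [-3.12, 3.12]. Speed limits (rad/s): [2.57, 2.57, 3.01, 3.14, 3.14, 3.14].

INTERFACE

Orientations are given as a unit quaternion [w, x, y, z].
In Python, from bench import get_obs, camera, get_calibration, hand_in gives the robot as it stands. The module is installed in compiled form; this text tells all that it offers.
- The arm moves only by the tool drive_tool, never from a script. Its argument "increments" is a list of rows, each a list of 2 entries, a list of its own where there are three numbers: the shift along the tool's x, y, z normalised to -1 to 1, where 1 is 250 mm, then the turn about the tool's z normalised to -1 to 1, where 1 is 90 degrees. A call has exactly 8 rows; each row is the pose to reach, as a shift and turn from the pose commanded when the call began, along the tool's axes at that moment; what a row does not reach only later rows make up. A row lasts 1/8 s, in which the tool goes at most 62.5 mm and 10.7 degrees, less where a joint would pass 70% of its speed; a pose out of reach is approached as far as the arm can. A call with a number of a shift or a turn outside -1 to 1 is refused whole. A call with a gripper value outside its range is refused whole. "claw" is the closure, from 0 (fully open) to 1 (shut), set as the call begins (left out, the last holds). The fingers move at their own pace and stop on an object; the grip force is fixed at half the most. Time passes only in rows, so rows that repeat a pose let the fingers close, or fill a call up. It gives the time, the measured TCP pose, the force and the opening at its end, in the units of the state.
- get_obs(): the state, without advancing time (a new reading comes with each control period).
- camera(name): name is "scene" or "top"; returns the picture (420x560x3 uint8, blue, green, red); there is no depth.
- get_calibration(name): a dict with "K" (3x3 intrinsics, pixels), "origin" and "orientation" of the camera in the world. Camera axes: x right, y down, z forward; pixel columns grow to the right and rows downward; lengths in m; the calibration is good to about 2 mm. A picture is of the moment at which its call begins. get_calibration takes no time and is no camera call.
- hand_in(): hands the job in, once; it reports no verdict.
The state is a dict: "time_s": time; "q": joint angles; "dq": joint speeds; "joint_efforts": joint torques, N m; "eef_pos": TCP position; "eef_rot": TCP orientation; "wrist_force": force on the tool from outside, world axes, zero at the start; "torque": the same for the moment, N m; "opening": opening from 0.0 (shut) to 1.0 (fully open).
Only numpy, scipy, OpenCV 4.12 (cv2) and the standard library are available. Lean on these libraries where they do the work, as an engineer would, in place of code of your own. Each camera call takes 0.05 s, during which the arm holds its last target. There are 200 camera calls.

## Working session

There is one attempt and no reset: what is moved stays moved. The work goes in short steps, Python scripts to look and compute and a tool call to move; the robot and the scene stay as the last step left them, time stands still between calls to the robot, and variables do not carry over. Pictures are saved under pics/ and viewed, on a budget of 10 in all, crops included, one or two more only if the job needs it, and the job is handed in when it is done.

Besides the shell and the picture viewer there is one more tool, called in YAML: its name, and indented under it one key for each argument. drive_tool: Moves the arm, as the interface text tells. Its arguments: {"type":"object","properties":{"increments":{"type":"array","items":{"type":"array"}},"claw":{"type":"number"}},"required":["increments"]}

```bash
mkdir -p pics
python3 - <<'E'
from bench import *
import cv2
for n in("scene","top"):
    cv2.imwrite(f"pics/{n}0.png",camera(n)); c=get_calibration(n); print(n,c)
o=get_obs(); print(o)
E
```

```text
scene {'K': array([[463.12935375,   0.        , 282.75226479],
       [  0.        , 463.12935375, 205.99852688],
       [  0.        ,   0.        ,   1.        ]]), 'origin': array([0.19610986, 0.57559689, 0.51837741]), 'orientation': array([ 0.1085779 , -0.1781984 ,  0.85215755, -0.47987881])}
top {'K': array([[378.87432681,   0.        , 278.41601389],
       [  0.        , 378.87432681, 214.52883181],
       [  0.        ,   0.        ,   1.        ]]), 'origin': array([ 0.34888179, -0.07312076,  0.89696983]), 'orientation': array([ 0.07056716, -0.65822407,  0.74534663, -0.07886535])}
{'time_s': 0.1, 'q': array([-1.44733354e+00,  1.81478721e-01,  1.60792923e+00,  2.58597699e-05,
        1.35380618e+00, -2.06255208e-01]), 'dq': array([-0.00137729, -0.00118258, -0.00269262, -0.00158385,  0.00147452,
       -0.00078071]), 'joint_efforts': array([ 3.46686456e-04, -4.45876265e+01, -3.52239311e+01, -2.88353212e-04,
        4.14389768e-03,  5.05647483e-05]), 'eef_pos': array([ 0.18618639, -0.54377452,  0.40385703]), 'eef_rot': array([-8.09521682e-04,  9.86441640e-01,  1.64110433e-01,  4.61655250e-05]), 'wrist_force': array([-0.02519076,  0.4916626 ,  0.19479614]), 'torque': array([ 0.00186522,  0.06213455, -0.00939564]), 'opening': 0.9976528771042962}
```

View pics/scene0.png

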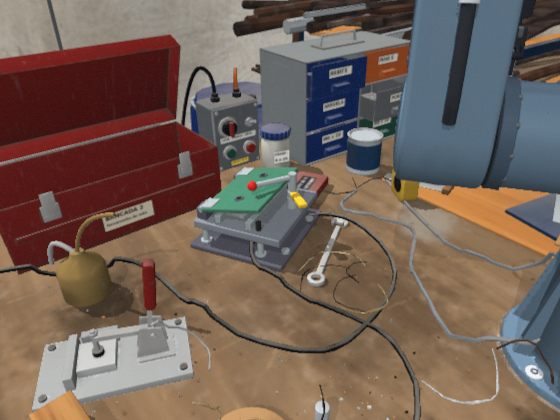

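View pics/top0.png

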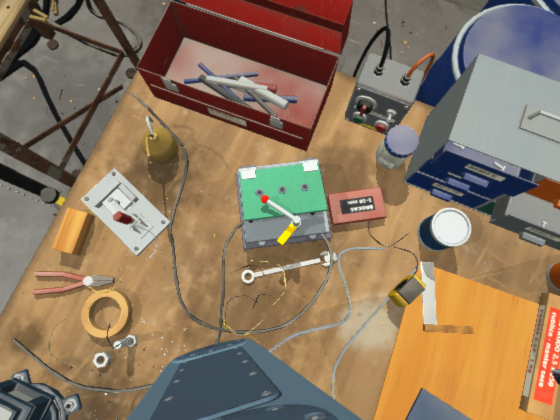

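The jig appears in the top view at about (285,203), with the case on its right, the spanner below, and the handle ball at about (264,199). I'll enlarge both views.

Run:
```python
import cv2
t=cv2.imread("pics/top0.png")[150:260,225:355]; s=cv2.imread("pics/scene0.png")[155:275,180:340]
cv2.imwrite("pics/t1.png",cv2.resize(t,None,fx=5,fy=5,interpolation=cv2.INTER_CUBIC))
cv2.imwrite("pics/s1.png",cv2.resize(s,None,fx=5,fy=5,interpolation=cv2.INTER_CUBIC))
```

```text
(no output)
```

View pics/t1.png

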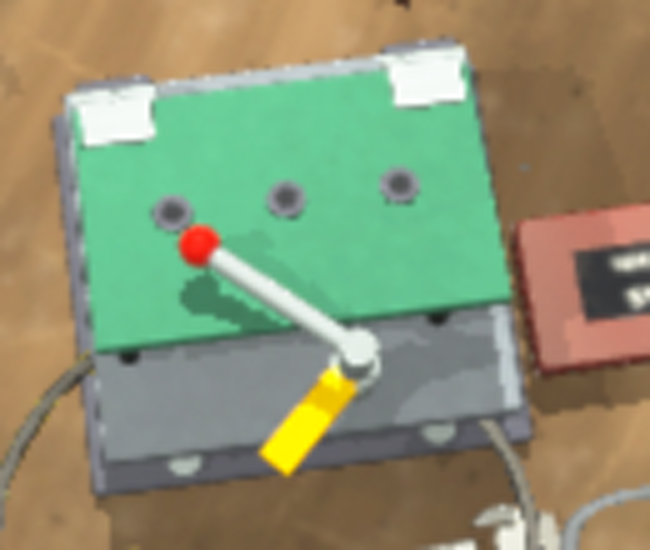

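View pics/s1.png

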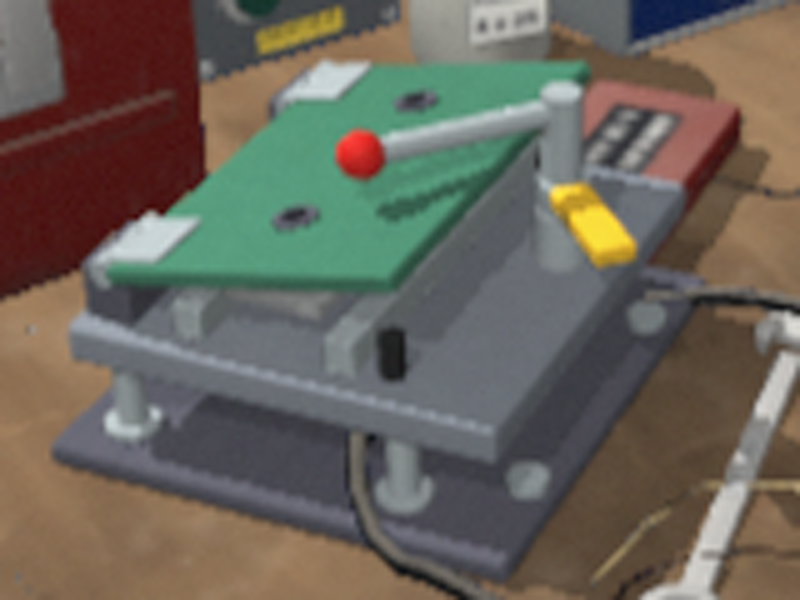

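The crops show the leaf raised, the latch open, the ball at crop pixel (199,245) in the top view and (361,154) in the scene view, and the hub and base corners clearly. I'll fit jig pose, s and q to these points.

```bash
cat > h.py <<'E'
from bench import *
import numpy as np
from scipy.spatial.transform import Rotation as R
def proj(n,P):
    c=get_calibration(n); w=c["orientation"]; r=R.from_quat([w[1],w[2],w[3],w[0]])
    p=r.inv().apply(np.atleast_2d(P)-c["origin"])@c["K"].T
    return p[:,:2]/p[:,2:]
E
python3 - <<'E'
from h import *
from scipy.optimize import least_squares
T=lambda u,v:((u+.5)/5-.5+225,(v+.5)/5-.5+150)
S=lambda u,v:((u+.5)/5-.5+180,(v+.5)/5-.5+155)
def pts(p):
    x,y,a,s,q=p; h=np.deg2rad(50)-q
    ball=[-74+80*np.cos(h),-20+80*np.sin(h),96+s]
    b=h+np.deg2rad(85); tip=[-74+56*np.cos(b),-20+56*np.sin(b),68+s]
    L=[("t",*T(98,493),[-105,105,10]),("t",*T(530,440),[-105,-105,10]),
    ("t",*T(97,348),[-58,90,82+s]),("t",*T(510,298),[-58,-90,82+s]),("t",*T(199,245),ball),("t",*T(358,345),[-74,-20,101+s]),("t",*T(277,463),tip),
    ("s",*S(505,575),[-105,105,0]),("s",*S(55,458),[85,105,0]),("s",*S(361,154),ball),("s",*S(562,92),[-74,-20,101+s]),("s",*S(387,283),[-58,90,80+s]),("s",*S(618,250),tip)]
    return L
def res(p,full=0):
    L=pts(p); W=np.array([l[3] for l in L],float)/1e3
    c,s_=np.cos(p[2]),np.sin(p[2]); W=np.c_[p[0]/1e3+c*W[:,0]-s_*W[:,1],p[1]/1e3+s_*W[:,0]+c*W[:,1],W[:,2]]
    r=[]
    for l,w in zip(L,W): r.append(proj({"t":"top","s":"scene"}[l[0]],w)[0]-np.array(l[1:3]))
    return np.array(r) if full else np.ravel(r)
f=least_squares(res,[400,-80,0,15,.1],loss="soft_l1",x_scale=[100,100,.1,10,.1])
p=f.x;print(p.round(3));print(res(p,1).round(2).tolist())
E
```

```text
[ 5.73374e+02 -1.08703e+02  3.00000e-03  2.47150e+01  1.20000e-02]
[[-0.74, 0.11], [1.2, -0.46], [-0.05, 0.78], [1.02, 0.36], [0.32, 0.56], [0.42, 0.52], [-0.16, 0.1], [-0.48, 1.07], [-1.34, -0.21], [-0.29, 0.25], [-0.64, 0.96], [0.57, -0.65], [-0.42, -1.02]]
```

drive_tool:
  increments:
    - [[0.1,-0.07,0],0.02]
    - [[0.23,-0.17,0],0.05]
    - [[0.36,-0.27,0],0.08]
    - [[0.49,-0.36,0],0.11]
    - [[0.62,-0.46,0],0.14]
    - [[0.75,-0.55,0],0.17]
    - [[0.88,-0.65,0],0.19]
    - [[0.98,-0.72,0],0.21]
  claw: 1

```text
time_s: 1.1
eef_pos: [0.3603, -0.2928, 0.4043]
eef_rot: [-0.0, 1.0, -0.0, -0.0]
wrist_force: [0.5, -0.3, 0.5]
opening: -0.002
```

drive_tool:
  increments:
    - [[0.07,-0.1,0.0],0]
    - [[0.16,-0.23,0.02],0]
    - [[0.25,-0.36,0.05],0]
    - [[0.34,-0.5,0.1],0]
    - [[0.44,-0.64,0.15],0]
    - [[0.54,-0.78,0.2],0]
    - [[0.63,-0.91,0.24],0]
    - [[0.7,-1.0,0.26],0]

```text
time_s: 2.1
eef_pos: [0.5351, -0.0427, 0.3385]
eef_rot: [-0.0, 1.0, 0.001, -0.001]
wrist_force: [-0.5, -0.6, 0.3]
opening: 0.005
```

Run:
```python
from h import *
import cv2
print(get_obs()["eef_pos"])
t=camera("top")[140:260,225:355]; s=camera("scene")[120:240,170:330]
cv2.imwrite("pics/m1.png",np.hstack([cv2.resize(a,(400,369) if i==0 else (400,300),interpolation=cv2.INTER_CUBIC)[:300] for i,a in enumerate((t,s))]))
```

```text
[ 0.53507583 -0.0427062   0.33852391]
```

View pics/m1.png

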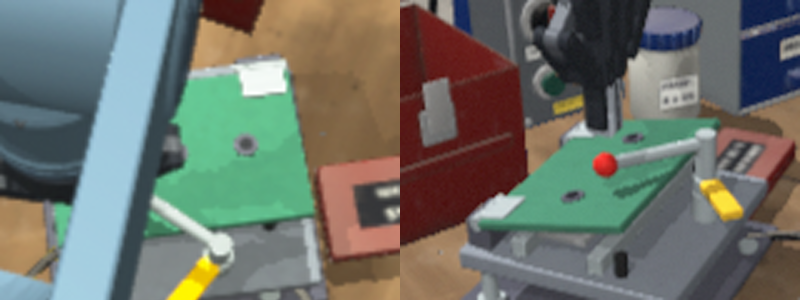

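The view shows the finger hanging above the leaf near the ball, tip at scene pixel about (250,172). I'll check it against the projection and the fitted pose.

Run:
```python
from h import *
print(proj("scene",[[.535,-.043,.1655],[.5354,-.035,.103],[.551,-.067,.121]]))
```

```text
[[252.0064994  170.73316494]
 [251.42620187 204.57711651]
 [251.42262259 185.82216744]]
```

drive_tool:
  increments:
    - [[0,-0.03,0.03],0]
    - [[0,-0.03,0.08],0]
    - [[0,-0.03,0.12],0]
    - [[0,-0.03,0.16],0]
    - [[0,-0.03,0.2],0]
    - [[0,-0.03,0.23],0]
    - [[0,-0.03,0.25],0]
    - [[0,-0.03,0.25],0]

```text
time_s: 3.2
eef_pos: [0.5348, -0.0369, 0.2772]
eef_rot: [0.0, 1.0, -0.0, -0.0]
wrist_force: [-1.5, 0.5, 4.0]
opening: -0.0
```

drive_tool:
  increments:
    - [[0,0,0.01],0]
    - [[0,0,0.02],0]
    - [[0,0,0.028],0]
    - [[0,0,0.036],0]
    - [[0,0,0.042],0]
    - [[0,0,0.048],0]
    - [[0,0,0.052],0]
    - [[0,0,0.052],0]

```text
time_s: 4.2
eef_pos: [0.5347, -0.0369, 0.2641]
eef_rot: [-0.0, 1.0, -0.0, -0.0]
wrist_force: [-3.9, -0.3, 5.7]
opening: 0.001
```

drive_tool:
  increments:
    - [[0,0,0.002],0]
    - [[0,0,0.004],0]
    - [[0,0,0.006],0]
    - [[0,0,0.008],0]
    - [[0,0,0.01],0]
    - [[0,0,0.012],0]
    - [[0,0,0.012],0]
    - [[0,0,0.012],0]

```text
time_s: 5.2
eef_pos: [0.5346, -0.0369, 0.2612]
eef_rot: [-0.0, 1.0, -0.0, -0.0]
wrist_force: [-4.0, 1.0, 4.8]
opening: 0.002
```

drive_tool:
  increments:
    - [[0,0,0.002],0]
    - [[0,0,0.004],0]
    - [[0,0,0.006],0]
    - [[0,0,0.008],0]
    - [[0,0,0.01],0]
    - [[0,0,0.012],0]
    - [[0,0,0.012],0]
    - [[0,0,0.012],0]

```text
time_s: 6.2
eef_pos: [0.5345, -0.0369, 0.2582]
eef_rot: [-0.0, 1.0, -0.0, -0.0]
wrist_force: [-4.2, -1.0, 6.6]
opening: -0.003
```

drive_tool:
  increments:
    - [[0,0,0.002],0]
    - [[0,0,0.004],0]
    - [[0,0,0.006],0]
    - [[0,0,0.008],0]
    - [[0,0,0.008],0]
    - [[0,0,0.008],0]
    - [[0,0,0.008],0]
    - [[0,0,0.008],0]

```text
time_s: 7.2
eef_pos: [0.5346, -0.0368, 0.2578]
eef_rot: [0.0, 1.0, 0.0, -0.0]
wrist_force: [-11.5, 0.5, 19.8]
opening: -0.001
```

drive_tool:
  increments:
    - [[0,0,-0.002],0]
    - [[0,0.02,-0.002],0]
    - [[0,0.04,-0.002],0]
    - [[0,0.07,-0.002],0]
    - [[0.004,0.1,-0.002],0]
    - [[0.008,0.13,-0.002],0]
    - [[0.012,0.15,-0.002],0]
    - [[0.015,0.16,-0.002],0]

```text
time_s: 8.2
eef_pos: [0.5397, -0.076, 0.2581]
eef_rot: [-0.001, 1.0, -0.0, 0.002]
wrist_force: [-1.1, 8.2, 11.1]
opening: -0.003
```

drive_tool:
  increments:
    - [[0.002,0.02,0],0]
    - [[0.005,0.04,0],0]
    - [[0.008,0.06,0],0]
    - [[0.01,0.08,0],0]
    - [[0.012,0.1,0],0]
    - [[0.014,0.12,0],0]
    - [[0.016,0.14,0],0]
    - [[0.018,0.15,0],0]

```text
time_s: 9.2
eef_pos: [0.5438, -0.1135, 0.2581]
eef_rot: [-0.001, 1.0, -0.0, 0.001]
wrist_force: [-3.6, 9.4, 14.7]
opening: -0.003
```

Run:
```python
from h import *
import cv2
t=camera("top")[140:260,225:355]; s=camera("scene")[120:240,170:330]
cv2.imwrite("pics/m2.png",np.hstack([cv2.resize(a,(400,369) if i==0 else (400,300),interpolation=cv2.INTER_CUBIC)[:300] for i,a in enumerate((t,s))]))
```

```text
(no output)
```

View pics/m2.png

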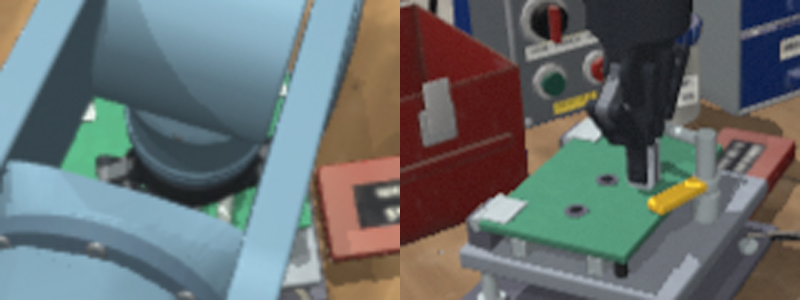

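The leaf lies level on its rests, and the blade (about (675,195) in the crop) is starting across its edge. I'll continue the sweep, with smaller steps near the stop.

drive_tool:
  increments:
    - [[0.002,0.015,-0.001],0]
    - [[0.004,0.03,-0.001],0]
    - [[0.006,0.045,-0.001],0]
    - [[0.008,0.06,-0.001],0]
    - [[0.01,0.07,-0.001],0]
    - [[0.012,0.08,-0.001],0]
    - [[0.012,0.088,-0.001],0]
    - [[0.012,0.092,-0.001],0]

```text
time_s: 10.3
eef_pos: [0.5469, -0.1362, 0.2581]
eef_rot: [-0.001, 1.0, -0.0, 0.001]
wrist_force: [-0.5, 9.1, 12.0]
opening: -0.004
```

drive_tool:
  increments:
    - [[0,0.005,0],0]
    - [[0,0.01,0],0]
    - [[0,0.015,0],0]
    - [[0,0.02,0],0]
    - [[0,0.024,0],0]
    - [[0,0.028,0],0]
    - [[0,0.03,0],0]
    - [[0,0.032,0],0]

```text
time_s: 11.3
eef_pos: [0.547, -0.1442, 0.2581]
eef_rot: [-0.001, 1.0, -0.0, 0.002]
wrist_force: [-0.7, 8.9, 11.0]
opening: -0.001
```

drive_tool:
  increments:
    - [[0,0.004,0],0]
    - [[0,0.008,0],0]
    - [[0,0.012,0],0]
    - [[0,0.016,0],0]
    - [[0,0.02,0],0]
    - [[0,0.022,0],0]
    - [[0,0.024,0],0]
    - [[0,0.024,0],0]

```text
time_s: 12.3
eef_pos: [0.5474, -0.1485, 0.2583]
eef_rot: [-0.003, 1.0, 0.0, 0.002]
wrist_force: [2.6, 18.2, 12.6]
opening: -0.002
```

Run:
```python
from h import *
import cv2
cv2.imwrite("pics/m3.png",cv2.resize(camera("scene")[150:250,210:340],None,fx=5,fy=5,interpolation=cv2.INTER_CUBIC))
o=get_obs();print(o["eef_pos"],o["wrist_force"],o["torque"])
A=np.array([.5734-.074,-.1087-.020,.096+.0265])
for d in (-35,-40,-45): print(d,proj("scene",A+.08*np.array([np.cos(np.deg2rad(d)),np.sin(np.deg2rad(d)),0])), proj("scene",A+[.056*np.cos(np.deg2rad(d+85)),.056*np.sin(np.deg2rad(d+85)),-.028]))
```

```text
[ 0.54740177 -0.14845539  0.25823492] [ 3.02041758 17.94428855 12.45359309] [ 2.4359337  -0.17058742 -0.07337392]
-35 [[270.09757402 159.93268493]] [[264.33129357 195.49608481]]
-40 [[273.21586653 159.17545495]] [[263.36661318 194.30844154]]
-45 [[276.44523392 158.53840026]] [[262.62726199 193.08859031]]
```

View pics/m3.png

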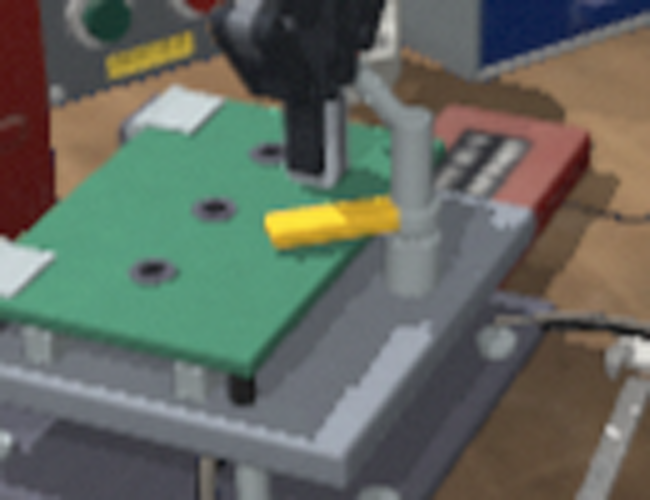

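The blade now lies over the leaf (tip about (263,194)), and the sideways force has risen as it would at the stop. One small push will confirm that it is rigid.

drive_tool:
  increments:
    - [[0,0.002,0],0]
    - [[0,0.004,0],0]
    - [[0,0.005,0],0]
    - [[0,0.005,0],0]
    - [[0,0.005,0],0]
    - [[0,0.005,0],0]
    - [[0,0.005,0],0]
    - [[0,0.005,0],0]

```text
time_s: 13.35
eef_pos: [0.5476, -0.1494, 0.2584]
eef_rot: [-0.003, 1.0, 0.0, 0.002]
wrist_force: [3.4, 20.3, 13.5]
opening: -0.001
```

drive_tool:
  increments:
    - [[0,-0.01,0],0]
    - [[0,-0.02,0],0]
    - [[0,-0.024,0],0]
    - [[0,-0.024,-0.01],0]
    - [[0,-0.024,-0.03],0]
    - [[0,-0.024,-0.1],0]
    - [[0,-0.024,-0.2],0]
    - [[0,-0.024,-0.32],0]

```text
time_s: 14.35
eef_pos: [0.5458, -0.1466, 0.338]
eef_rot: [-0.0, 1.0, -0.0, -0.0]
wrist_force: [0.3, 0.3, -1.0]
opening: -0.002
```

drive_tool:
  increments:
    - [[0,-0.08,-0.1],0]
    - [[0,-0.2,-0.2],0]
    - [[0,-0.35,-0.3],0]
    - [[0,-0.5,-0.3],0]
    - [[0,-0.6,-0.3],0]
    - [[0,-0.7,-0.3],0]
    - [[0,-0.75,-0.3],0]
    - [[0,-0.75,-0.3],0]

```text
time_s: 15.35
eef_pos: [0.546, 0.0412, 0.4124]
eef_rot: [0.0, 1.0, 0.001, 0.0]
wrist_force: [-0.1, -0.6, -0.9]
opening: -0.001
```

Run:
```python
from h import *
import cv2
cv2.imwrite("pics/m4.png",np.hstack([cv2.resize(a,(400,400),interpolation=cv2.INTER_CUBIC) for a in (camera("scene")[140:270,210:340],camera("top")[150:280,240:370])]))
o=get_obs();print(o["time_s"],o["eef_pos"],o["wrist_force"])
```

```text
15.45 [0.54606282 0.04030429 0.41212096] [-0.96916082  0.24196058  0.10057542]
```

View pics/m4.png

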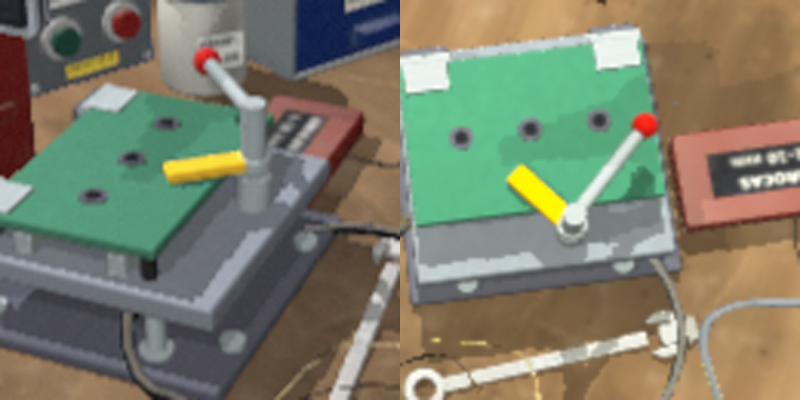

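The leaf is held level by the blade, and the case and spanner look unmoved. I'll measure the handle angle from the ball and check the bystanders by differencing against the first picture.

Run:
```python
from h import *
import cv2
from scipy.optimize import minimize_scalar
A=np.array([.4994,-.1287,.1225])
def ball(im,lo,hi):
    b,g,r=[im[...,i].astype(int) for i in range(3)]
    m=((r>180)&(g<60)&(b<60)).astype(np.uint8); m[:lo[1]]=0;m[hi[1]:]=0;m[:,:lo[0]]=0;m[:,hi[0]:]=0
    ys,xs=np.nonzero(m); return np.array([xs.mean(),ys.mean()]),len(xs)
top=camera("top")
for n,im,lo,hi in(("scene",camera("scene"),(255,145),(290,175)),("top",top,(300,175),(328,205)),
   ("scene",cv2.imread("pics/scene0.png"),(235,170),(265,200)),("top",cv2.imread("pics/top0.png"),(250,185),(278,212))):
    c,k=ball(im,lo,hi)
    f=lambda d:np.linalg.norm(proj(n,A+.08*np.array([np.cos(np.deg2rad(d)),np.sin(np.deg2rad(d)),0]))[0]-c)
    r=minimize_scalar(f,bounds=(-90,90),method="bounded");print(n,c,k,r.x,r.fun)
d=cv2.absdiff(top,cv2.imread("pics/top0.png")).max(2)
print("case diff",(d[188:225,332:386]>40).sum(),"spanner",(d[250:285,240:337]>40).sum())
```

```text
scene [276.         157.61538462] 13 -44.58588651134851 0.9866107696929746
top [319.26666667 189.96666667] 30 -44.64634804898582 0.1804435006540685
scene [251.12121212 184.66666667] 33 48.748474203747755 0.11910935748703229
top [264.19354839 198.5483871 ] 31 49.293520821819634 0.5800571856800808
case diff 0 spanner 271
```

Both cameras put the handle at -44.6°, so it is at its stop. The spanner area changed, either from shadow or movement, so I'll check that before handing in.

Run:
```python
from h import *
import cv2
for n,(x0,y0,x1,y1) in (("top",(240,250,290,285)),("top",(300,248,340,275)),("scene",(300,215,355,290))):
    a=cv2.cvtColor(cv2.imread(f"pics/{n}0.png"),6); b=cv2.cvtColor(camera(n),6)
    r=cv2.matchTemplate(b[y0-8:y1+8,x0-8:x1+8],a[y0:y1,x0:x1],cv2.TM_CCOEFF_NORMED); print(n,cv2.minMaxLoc(r)[1::2])
    d=cv2.absdiff(a,b)[y0:y1,x0:x1]; ys,xs=np.nonzero(d>40); print(len(xs),(a.astype(int)-b)[y0:y1,x0:x1][d>40].mean() if len(xs) else 0)
```

```text
top (0.9549510478973389, (8, 8))
62 -52.95161290322581
top (0.9512603282928467, (8, 8))
35 21.571428571428573
scene (0.9548011422157288, (8, 8))
61 -22.950819672131146
```

Zero shift in every patch, so the change is only shadow and the spanner has not moved. I'm handing in.

```bash
python3 -c "
from bench import *
print(get_obs()['time_s'],hand_in())"
```

```text
the job is handed in; nothing more can be done
15.7 None
```

The drill jig is closed: the leaf lies level on its rests, and the latch is round at its stop with the yellow blade over the leaf. I handed the job in at 15.7 s of the 35 s allowed; no verdict was reported.

- **Pressing the leaf:** I pressed it down with the closed fingers until the force rose sharply, which gives s of about 27 mm by touch. My camera fit had given about 25 mm. The downward force briefly read 20 N at the rests, so I eased off to 11–15 N for the rest of the job.
- **Swinging the latch:** While holding the leaf down, I swept the handle round until the sideways force rose from about 9 N to about 20 N. A final 1.25 mm push still moved the arm 0.9 mm, so feel alone did not settle that it was at the stop.
- **Last checks:** With the robot clear, both cameras put the handle at -44.6°, against -45° at the stop. The leaf stayed down under the blade.
- **Case and spanner:** Neither has moved. The picture did change around the spanner, but matching it against the first picture showed zero shift, so I put that down to shadow.

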